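# Snap the lens boxes shut, send them through the gate and set the batch dial

## Task

Two of the three spare-lens boxes in the lane have lids standing proud: press those lids down fully home. Then slide all three boxes along the lane, without lifting them, through the height gate and up against the end stop, and finally turn the batch dial so that its lug points to 3 (the three pips). Leave the sunglasses on the bench, the red box and the screwdriver where they are.

Things in the scene. Friction and masses are not known exactly. Their poses are not given: they have to be found in the camera images.
- lane: fixed aluminium lane, 470 mm long along its y, 106 mm wide inside, side walls 6 mm thick, 22 mm high. Origin mid-lane on the bench; floor 5 mm above the bench; y points from the open loading end (-0.235) to the stop. The boxes start at y about -0.03, -0.094, -0.158 in any order, 10 mm gaps; pushed up to the stop they stand at 0.183, 0.129, 0.075
- gate (a point): middle of the height gate, at lane y = 0.030, 51 mm above the bench. Two steel lips (14 mm along the lane, undersides 51 and tops 57 mm above the bench), on posts beside the lane, reach in from the sides and leave a 66 mm slot in the middle, open above: closed fingers can pass. A shut box passes under with 6 mm to spare, a proud lid is caught
- stop (a point): middle of the face of the steel end stop that the front box must come up against, at lane y = 0.210, on the lane floor; the stop is 34 mm high. Axes as the lane's
- box_a: a black spare-lens box, 100 x 54 x 40 mm tall when shut (long side across the lane), with a grey push-on lid; origin at the centre of its underside, x along the 100 mm, y along the 54 mm (the lane), z up. Loose, about 0.17 kg. The black base is 100 x 54 mm at its 8 mm high foot, 96 x 50 mm above.
- box_b: a black spare-lens box, 100 x 54 x 40 mm tall when shut (long side across the lane), with a grey push-on lid; origin at the centre of its underside, x along the 100 mm, y along the 54 mm (the lane), z up. Loose, about 0.17 kg. The black base is 100 x 54 mm at its 8 mm high foot, 96 x 50 mm above.
- box_c: a black spare-lens box, 100 x 54 x 40 mm tall when shut (long side across the lane), with a grey push-on lid; origin at the centre of its underside, x along the 100 mm, y along the 54 mm (the lane), z up. Loose, about 0.17 kg. The black base is 100 x 54 mm at its 8 mm high foot, 96 x 50 mm above.
- lid_a (a joint): height in m of the lid of box_a above fully shut: 0 = home (box 40 mm tall); 0.009 to 0.013 = standing proud (box 49 to 53 mm tall, more of the black base shows under the grey lid, whose skirt is 24 mm deep). It slides straight along the box's z; its stiff catch holds it where it is left; pressing it takes about 8 N until it stops dead at home
- lid_b (a joint): height in m of the lid of box_b above fully shut: 0 = home (box 40 mm tall); 0.009 to 0.013 = standing proud (box 49 to 53 mm tall, more of the black base shows under the grey lid, whose skirt is 24 mm deep). It slides straight along the box's z; its stiff catch holds it where it is left; pressing it takes about 8 N until it stops dead at home
- lid_c (a joint): height in m of the lid of box_c above fully shut: 0 = home (box 40 mm tall); 0.009 to 0.013 = standing proud (box 49 to 53 mm tall, more of the black base shows under the grey lid, whose skirt is 24 mm deep). It slides straight along the box's z; its stiff catch holds it where it is left; pressing it takes about 8 N until it stops dead at home
- dial_base: fixed aluminium disc, 112 mm across, 12 mm thick, on the bench on the robot's side of the lane; origin under its centre, on the dial's axis, z up. Pips at 47 mm radius: one at +0.75 rad from its x axis (counter-clockwise from above), two at +0.25, three at -0.25, four at -0.75. Its x axis points roughly to the lane
- dial (a joint): angle of the dark steel dial collar in rad, growing clockwise seen from above: 0 = its lug points to one pip, 0.5 = two, 1.0 = three, 1.5 = four (end of travel). Its stiff catch holds it wherever it is left; turning takes about 3 N at the lug
- lug (a point): point on top of the pointer lug, 34 mm from the dial's axis, 36 mm above the bench. The collar is 40 mm in diameter and 40 mm high; the lug is a bar 9 mm wide, from 14 to 36 mm above the bench, that sticks out from the collar to 39 mm from the axis. It can be pushed round from the side
- glasses: bystander: a pair of black sunglasses standing on the bare bench, 120 mm wide along its own y, 38 mm high; origin under its lenses' middle
- gift_box: bystander: open red box with a pair of sunglasses in it, 75 x 165 x 50 mm high; origin at the centre of its underside
- driver: bystander: small screwdriver, 150 mm, lying along its own x; origin at its middle on the underside
Mind the look-alikes: they are no part of the job. Of the things that look like the dial_base, the smaller one is meant.

How it is judged:
By the outcome, as a careful person would: the job done as asked, in the order asked, and still so for the second after the job is handed in, with the robot touching nothing.
It also fails if it takes over 54 s, if anything falls off the work surface, if the arm or the gripper's body presses on something with over 40 N, if the wrist force passes 120 N, or if a joint passes its speed limit or range.

## Robot

A 6-joint arm with a two-finger parallel gripper is mounted at the origin on the work surface. World frame = base frame: x ahead of the robot, y to its left, z up, the work surface at z = 0. Lengths are in m, angles in degrees, forces in N, time in s.
With the tool pointing down it reaches from about 0.375 to 0.9 m from the base axis. Payload 3.1 kg.
Tool frame: the origin (TCP) lies at the very end of the fingers, on their centre line; the grasp point (between the pads) lies bot.grip_point_offset behind it (bot.grip_point_offset is the distance from the TCP to the grasp point, in m); z points along the fingers, y is the line along which they close (so a half turn about z gives the same grasp; the last joint's range is limited). The gripper opens to 87 mm and grips with 3 to 60 N. Pads are 19 mm wide; open, the fingers measure 117 mm over their backs; the gripper's body (75 mm by 190 mm) begins 51 mm behind the grasp point.
Start: joints at [56.408, 30.224, 82.088, -0, 67.689, -10.227], TCP at [0.248, 0.574, 0.202] pointing down, gripper open.
Joint ranges: [-176.69, 176.69], [-43.24, 126.21], [12.49, 139.97], [-82, 262], [0, 151.66], [-163.58, 163.58]. Speed limits (degrees/s): [159.86, 159.86, 180, 180, 180, 180].

## Interface

Orientations are given as a 3x3 rotation matrix whose columns are the frame's x, y, z axes.
In Python, from rig import bot, viewer, ticket gives the robot as it stands.
- The arm moves only by the tool servo_tool, never from a script. Its argument "targets" is a list of rows, each an object with "offset": the shift along the tool's x, y, z in m, a list of three; "dr": the turn, a rotation vector about the tool's x, y, z in degrees, a list of three. In form: [{"offset": [x, y, z], "dr": [ax, ay, az]}, ...]. A call has 1 to 20 rows; each row is the pose to reach, as a shift and turn from the pose commanded when the call began, along the tool's axes at that moment; what a row does not reach only later rows make up. A row lasts 1/12 s, in which the tool goes at most 41.7 mm and 7.16 degrees, less where a joint would pass 70% of its speed; a pose out of reach is approached as far as the arm can. A call with a gripper value outside its range is refused whole. "gripper" is the gripper command: -1 is fully open, 1 is shut, values between are in proportion, set as the call begins (left out, the last holds). The fingers move at their own pace and stop on an object; the grip force is fixed at half the most. Time passes only in rows, so rows that repeat a pose let the fingers close. It gives the time, the measured TCP pose, the force, the opening and the grip force at its end, in the units of the state.
- bot.read_state(): the state, without advancing time (a new reading comes with each control period).
- viewer.capture(name): name is "scene" or "top" or "wrist"; returns a dict with "color" (480x640x3 uint8, red, green, blue), "camera_matrix" (3x3 intrinsics, pixels), "R" (3x3) and "t" (3): a world point X has camera coordinates R X + t. Camera axes: x right, y down, z forward; pixel columns grow to the right and rows downward; lengths in m; the calibration is good to about 2 mm. A picture is of the moment at which its call begins. There is no depth.
- ticket.hand_in(): hands the job in; it is judged then, once.
The state is a dict: "time_s": time; "joint_positions": joint angles; "qvel": joint speeds; "tau": joint torques, N m; "position": TCP position; "tcp_rot": TCP orientation; "force": force on the tool from outside, world axes, zero at the start; "moment": the same for the moment, N m; "opening": opening from 0.0 (shut) to 1.0 (fully open); "grasp_force": force on a finger pad.
Only numpy, scipy, OpenCV 4.12 (cv2) and the standard library are available. Lean on these libraries where they do the work, as an engineer would, in place of code of your own. Each camera call takes 0.05 s, during which the arm holds its last target. There are 200 camera calls.

## Working session

There is one attempt and no reset: what is moved stays moved. The work goes in short steps, Python scripts to look and compute and a tool call to move; the robot and the scene stay as the last step left them, time stands still between calls to the robot, and variables do not carry over. Pictures are saved under pics/ and viewed, at most 10 in all, crops included, and the job is handed in when it is done.

Besides the shell and the picture viewer there is one more tool, called after "Call:" by a JSON object that holds its "fn" and its "kwargs", one argument or row to a line. servo_tool: Moves the arm, as the interface text tells. Its arguments: {"type":"object","properties":{"targets":{"type":"array"},"gripper":{"type":"number"}},"required":["targets"]}

```bash
mkdir -p pics; ls; python3 - <<'E'
from rig import bot, viewer
import cv2,pickle
d={}
for n in("scene","top"):
    c=viewer.capture(n);d[n]=c
    cv2.imwrite(f"pics/{n}0.png",c["color"][:,:,::-1])
    print(n,c["camera_matrix"],c["R"],c["t"])
pickle.dump(d,open("c0.pkl","wb"))
s=bot.read_state();print(s["time_s"],s["position"],s["tcp_rot"],bot.grip_point_offset)
E
```

```text
pics
scene [[436.42937159   0.         319.41990843]
 [  0.         436.42937159 235.2057527 ]
 [  0.           0.           1.        ]] [[-0.49666945  0.86788351 -0.00988277]
 [ 0.63246362  0.35409933 -0.68891468]
 [-0.59439821 -0.34841337 -0.72477506]] [ 0.27658953 -0.26405762  1.34289833]
top [[460.67855609   0.         319.40067712]
 [  0.         460.67855609 248.60125565]
 [  0.           0.           1.        ]] [[-0.01521027 -0.9998828   0.00173965]
 [-0.97279406  0.0143959  -0.23122388]
 [ 0.23117173 -0.0052093  -0.97289901]] [-0.00878618  0.54286028  1.03298057]
0.1 [0.2474511  0.57317916 0.20129521] [[-9.18025594e-01  3.96519829e-01 -1.01675311e-03]
 [ 3.96521019e-01  9.18024255e-01 -1.59623610e-03]
 [ 3.00464752e-04 -1.86854957e-03 -9.99998209e-01]] 0.0187
```

View pics/scene0.png

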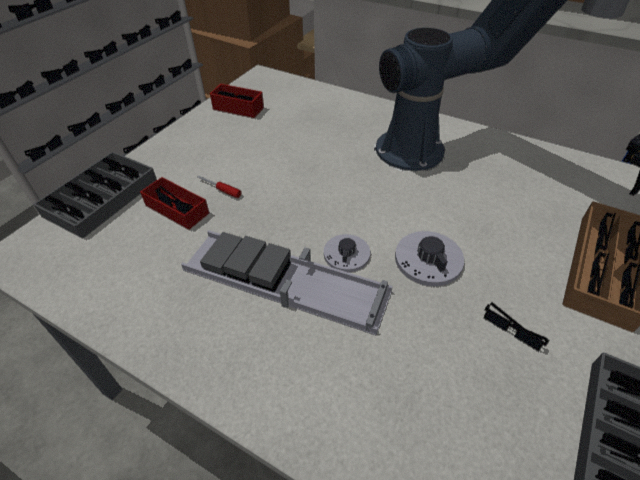

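View pics/top0.png

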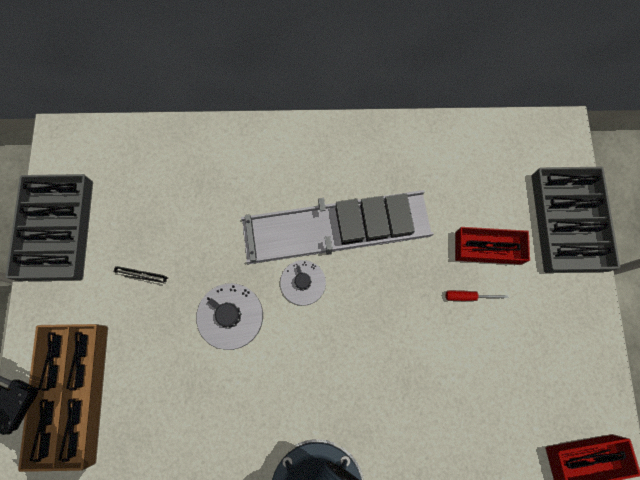

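The scene shows the lane from (190,265) to (385,305), the boxes at (221,253), (244,258), (270,267) and the small dial at (347,250). In the top view the lane runs from (428,215) at the loading end to (248,240) at the stop, with the small dial at (302,283). I'll measure these more finely.

```bash
cat > h.py <<'E'
import numpy as np,cv2,pickle
def ray(c,u,v,z):
    K,R,t=[np.array(c[k]) for k in("camera_matrix","R","t")]
    C=-R.T@t; d=R.T@np.linalg.solve(K,[u,v,1.]); return C+d*(z-C[2])/d[2]
def proj(c,X):
    K,R,t=[np.array(c[k]) for k in("camera_matrix","R","t")]
    p=K@(R@np.array(X)+t); return p[:2]/p[2]
def crop(c,x0,y0,x1,y1,s,f):
    im=c["color"][y0:y1,x0:x1,::-1]; cv2.imwrite(f,cv2.resize(im,None,fx=s,fy=s,interpolation=cv2.INTER_CUBIC))
E
python3 - <<'E'
from h import *
d=pickle.load(open("c0.pkl","rb"))
crop(d["top"],235,180,435,315,4,"pics/t1.png")
crop(d["scene"],175,215,405,340,3.4,"pics/s1.png")
t=d["top"]
for n,u,v,z in[("load",430,215,.02),("stop",248,240,.03),("dial",302,282,.04),("disc",302,284,.012),("b1",350,221,.05),("b2",374,217,.05),("b3",400,215,.05)]:print(n,ray(t,u,v,z).round(3))
E
```

```text
load [ 0.636 -0.297  0.02 ]
stop [0.575 0.159 0.03 ]
dial [0.467 0.026 0.04 ]
disc [0.466 0.027 0.012]
b1 [ 0.614 -0.093  0.05 ]
b2 [ 0.624 -0.152  0.05 ]
b3 [ 0.628 -0.216  0.05 ]
```

View pics/t1.png

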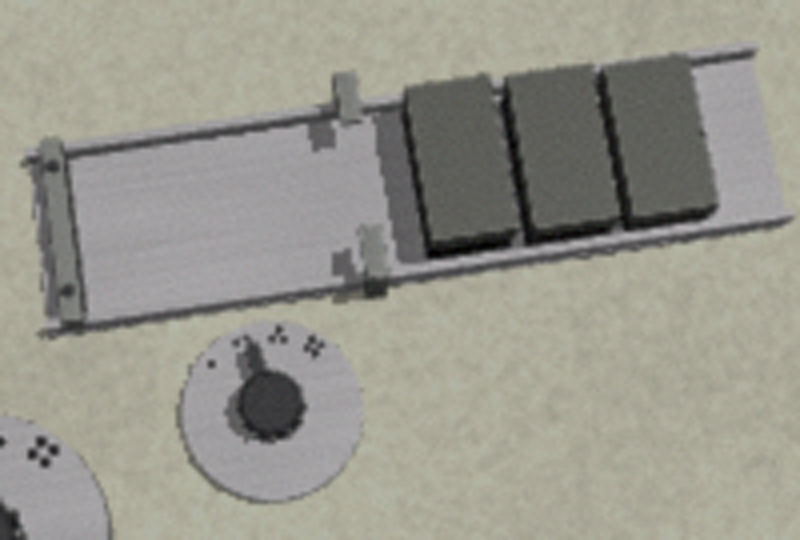

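View pics/s1.png

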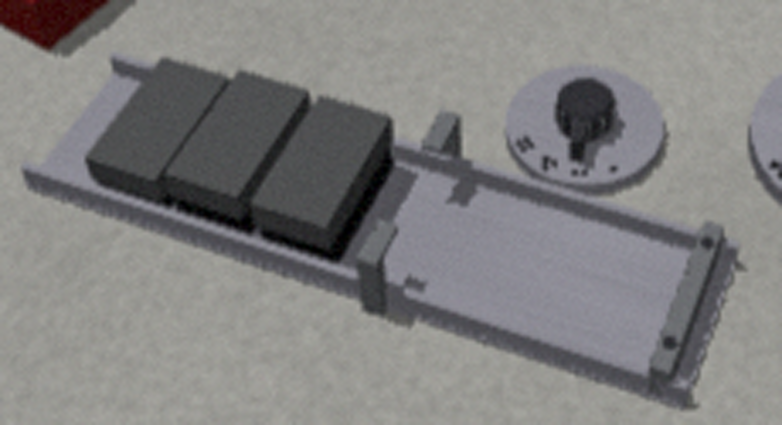

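The crops give the lane wall ends, lid corners and dial. The lug sits near the two pips. Next I triangulate the lid corners across both views and fit the lane frame.

```bash
python3 - <<'E'
from h import *
d=pickle.load(open("c0.pkl","rb"));T,S=d["top"],d["scene"]
tt=lambda p:np.array([235+p[0]/4-.4,180+p[1]/4-.4]); ss=lambda p:np.array([175+p[0]/3.4-.35,215+p[1]/3.4-.35])
P=lambda c:np.array(c["camera_matrix"])@np.c_[np.array(c["R"]),np.array(c["t"])]
# order farfront farrear nearrear nearfront
B={"front":([(405,88),(490,75),(515,232),(425,243)],[(328,228),(252,195),(318,97),(392,118)]),
"mid":([(505,75),(592,65),(618,217),(528,228)],[(243,200),(168,172),(237,72),(309,95)]),
"rear":([(600,70),(690,57),(717,205),(630,217)],[(165,180),(88,157),(162,60),(228,80)])}
for k,(a,b) in B.items():
    X=cv2.triangulatePoints(P(T),P(S),np.array([tt(p) for p in a]).T,np.array([ss(p) for p in b]).T);X=(X[:3]/X[3]).T
    print(k,"mean",X.mean(0).round(4),"z",X[:,2].round(3))
f0,f1,n0,n1=[ray(T,*tt(p),.022)[:2] for p in[(755,50),(75,148),(790,220),(85,325)]]
u=(f1-f0)/np.linalg.norm(f1-f0);w=(n1-n0)/np.linalg.norm(n1-n0);print("dirs",np.degrees(np.arctan2(u[1],u[0])),np.degrees(np.arctan2(w[1],w[0])))
y=u+w;y/=np.linalg.norm(y);x=np.array([y[1],-y[0]]);print("walls x",x@f0,x@f1,x@n0,x@n1)
load=(f0+n0)/2;print("load y",y@f0,y@n0)
st=[ray(T,*tt(p),.034)[:2] for p in[(65,145),(83,318)]];print("stop face y",[y@s for s in st])
g=[ray(T,*tt(p),.057)[:2] for p in[(345,118),(372,230)]];print("gate",[(x@s,y@s) for s in g])
c=ray(T,*tt((271,403)),.040);di=ray(T,*tt((271,411)),.012);sc=ray(S,*ss((585,93)),.04);print("dial",c,di,sc)
for q,p in[("1",(211,364)),("2",(239,343)),("3",(278,336)),("4",(313,346)),("lug",(252,345))]:
    v=ray(T,*tt(p),.036 if q=="lug" else .012)-di;print(q,np.hypot(*v[:2]),np.degrees(np.arctan2(v[1],v[0])))
E
```

```text
front mean [ 0.6176 -0.0913  0.0535] z [0.052 0.059 0.051 0.053]
mid mean [ 0.6256 -0.1537  0.0512] z [0.051 0.052 0.051 0.051]
rear mean [ 0.6338 -0.2161  0.0403] z [0.041 0.04  0.04  0.041]
dirs 97.76887277965474 97.8422406712045
walls x 0.6515674166866819 0.6518465295971876 0.5383059901972539 0.5380228998114243
load y -0.3762825772869357 -0.37514638361121283
stop face y [np.float64(0.06438311780090146), np.float64(0.06641817145696492)]
gate [(np.float64(0.6344998815192295), np.float64(-0.10920466683398954)), (np.float64(0.5620826902727571), np.float64(-0.11455404519891611))]
dial [0.47077869 0.02494131 0.04      ] [0.47048089 0.02590276 0.012     ] [0.47194282 0.02565061 0.04      ]
1 0.04738528827799193 50.96754067523679
2 0.04702238105221678 24.50805593277723
3 0.04707312554703249 -5.662831034348084
4 0.04801596020838079 -33.11847085735512
lug 0.038082990616897884 15.894409018539537
```

Front and middle lids stand about 11–13 mm above the rear one, which is shut. Lane y points at 97.8° with its origin near (0.609,-0.060). The dial centre is near (0.471,0.0255). I'll go above the front box, fingers shut and turned across the lane.

Call:
{"fn": "servo_tool", "kwargs": {
  "targets": [
    {"offset":[-0.598,-0.465,0.0],"dr":[0,0,58.8]},
    {"offset":[-0.598,-0.465,0.0],"dr":[0,0,58.8]},
    {"offset":[-0.598,-0.465,0.0],"dr":[0,0,58.8]},
    {"offset":[-0.598,-0.465,0.0],"dr":[0,0,58.8]},
    {"offset":[-0.598,-0.465,0.0],"dr":[0,0,58.8]},
    {"offset":[-0.598,-0.465,0.0],"dr":[0,0,58.8]},
    {"offset":[-0.598,-0.465,0.0],"dr":[0,0,58.8]},
    {"offset":[-0.598,-0.465,0.0],"dr":[0,0,58.8]},
    {"offset":[-0.598,-0.465,0.0],"dr":[0,0,58.8]},
    {"offset":[-0.598,-0.465,0.0],"dr":[0,0,58.8]},
    {"offset":[-0.598,-0.465,0.0],"dr":[0,0,58.8]},
    {"offset":[-0.598,-0.465,0.0],"dr":[0,0,58.8]},
    {"offset":[-0.598,-0.465,0.0],"dr":[0,0,58.8]},
    {"offset":[-0.598,-0.465,0.0],"dr":[0,0,58.8]},
    {"offset":[-0.598,-0.465,0.0],"dr":[0,0,58.8]},
    {"offset":[-0.598,-0.465,0.0],"dr":[0,0,58.8]},
    {"offset":[-0.598,-0.465,0.0],"dr":[0,0,58.8]},
    {"offset":[-0.598,-0.465,0.0],"dr":[0,0,58.8]},
    {"offset":[-0.598,-0.465,0.0],"dr":[0,0,58.8]},
    {"offset":[-0.598,-0.465,0.0],"dr":[0,0,58.8]}
  ],
  "gripper": 1
}}

```text
time_s: 1.77
position: [0.6135, -0.0935, 0.2014]
tcp_rot: [[-0.132, 0.991, 0.0], [0.991, 0.132, -0.001], [-0.001, 0.0, -1.0]]
force: [-0.0, -0.2, -0.6]
opening: 0.007
grasp_force: 0.0
```

```bash
python3 - <<'E'
from h import *
from rig import bot,viewer
s=bot.read_state();print(s["time_s"],s["position"],s["tcp_rot"],s["opening"],s["force"],s["joint_positions"])
c=viewer.capture("wrist");pickle.dump(c,open("w1.pkl","wb"));cv2.imwrite("pics/w1.png",c["color"][:,:,::-1])
R=np.array(c["R"]);print("C",-R.T@c["t"],R[2])
E
```

```text
1.7667 [ 0.61352012 -0.09352712  0.20140156] [[-1.32143050e-01  9.91230561e-01  4.35846473e-04]
 [ 9.91230483e-01  1.32143275e-01 -5.33532362e-04]
 [-5.86447763e-04  3.61521716e-04 -9.99999763e-01]] 0.007048660867344335 [-0.01734016 -0.20925527 -0.61502008] [-1.89597185e+01  2.99151248e+01  8.28161943e+01 -2.25541041e-02
  6.72351331e+01 -2.65444533e+01]
C [ 0.60336019 -0.01764004  0.38379129] [ 0.0369619  -0.27606874 -0.96042692]
```

View pics/w1.png

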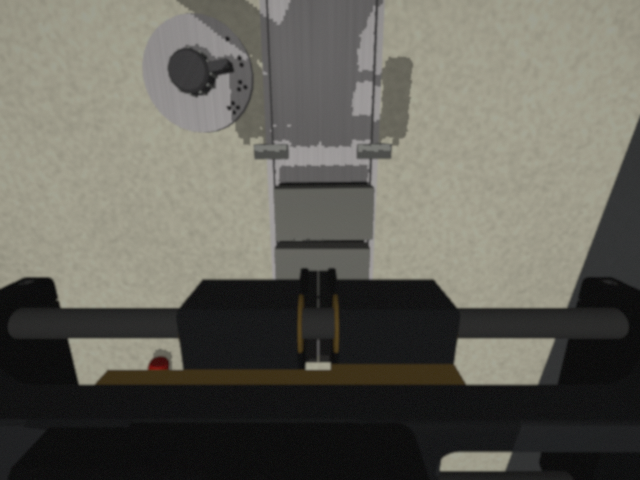

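The wrist view shows the front lid at rows 184–241, columns 275–373. The gate lips are at row 151 (columns 253–289 and 357–392), and the dial is at (198,73) with its lug toward (232,67). Measuring from these.

```bash
python3 - <<'E'
from h import *
c=pickle.load(open("w1.pkl","rb"))
def r(u,v,z):return ray(c,u,v,z)
for n,u,v in[("lid",324,213.5)]:
    for z in(.056,.058):print(n,r(u,v,z).round(4))
print("lid size",np.linalg.norm(r(276,213,.057)-r(373,213,.057)),np.linalg.norm(r(324,186,.057)-r(324,241,.057)))
for p in[(289,157),(357,157),(289,145),(357,145)]:print("gate",r(*p,.057).round(4))
g=c["color"].astype(int);sub=g[0:140,130:262]
print("disc",r(198,73,.012).round(4),"collar",r(189,70,.04).round(4))
# pips: dark blobs on disc
im=cv2.cvtColor(c["color"],cv2.COLOR_RGB2GRAY)[10:140,140:260]
n,l,st,ce=cv2.connectedComponentsWithStats((im<75).astype(np.uint8))
for i in range(1,n):
    X=r(ce[i][0]+140,ce[i][1]+10,.012);print(st[i][4],(ce[i]+[140,10]).round(1),X[:2].round(4))
cv2.imwrite("pics/w1c.png",cv2.resize(c["color"][0:145,135:265,::-1],None,fx=4,fy=4,interpolation=cv2.INTER_CUBIC))
E
```

```text
lid [ 0.6193 -0.0895  0.056 ]
lid [ 0.6192 -0.0891  0.058 ]
lid size 0.09745689829405416 0.056571875261336065
gate [ 0.5784 -0.0388  0.057 ]
gate [ 0.6431 -0.0302  0.057 ]
gate [ 0.5772 -0.0278  0.057 ]
gate [ 0.6412 -0.0193  0.057 ]
disc [0.4739 0.0292 0.012 ] collar [0.4752 0.0271 0.04  ]
15 [227.2  38.1] [0.5017 0.0648]
1962 [196.   70.7] [0.4718 0.0311]
11 [239.  58.] [0.5145 0.0485]
19 [240.8  64.2] [0.5167 0.0431]
83 [246.2 101.1] [0.5246 0.009 ]
19 [239.6  81.8] [0.5166 0.0265]
18 [244.7  86.7] [0.522  0.0226]
17 [238.4  88.9] [0.5158 0.0196]
15 [232.6 102.9] [0.5107 0.0053]
19 [237.2 107. ] [0.5157 0.0019]
6 [229.  107.5] [5.072e-01 3.000e-04]
13 [233.8 112. ] [ 0.5125 -0.0035]
```

View pics/w1c.png

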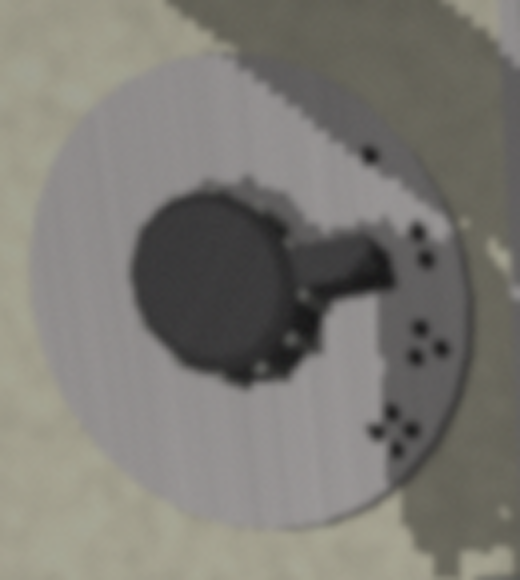

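The lug sits between two and three pips, a bit past two. Now pressing the front lid.

Call:
{"fn": "servo_tool", "kwargs": {
  "targets": [
    {"offset":[0.003,0.004,0.04],"dr":[0,0,0]},
    {"offset":[0.003,0.004,0.08],"dr":[0,0,0]},
    {"offset":[0.003,0.004,0.12],"dr":[0,0,0]},
    {"offset":[0.003,0.004,0.137],"dr":[0,0,0]},
    {"offset":[0.003,0.004,0.14],"dr":[0,0,0]},
    {"offset":[0.003,0.004,0.143],"dr":[0,0,0]},
    {"offset":[0.003,0.004,0.146],"dr":[0,0,0]},
    {"offset":[0.003,0.004,0.149],"dr":[0,0,0]},
    {"offset":[0.003,0.004,0.152],"dr":[0,0,0]},
    {"offset":[0.003,0.004,0.154],"dr":[0,0,0]},
    {"offset":[0.003,0.004,0.154],"dr":[0,0,0]}
  ]
}}

```text
time_s: 2.73
position: [0.6161, -0.0868, 0.0486]
tcp_rot: [[-0.136, 0.991, 0.001], [0.991, 0.136, -0.0], [-0.0, 0.001, -1.0]]
force: [0.4, 0.0, -0.1]
opening: 0.004
grasp_force: 0.0
```

Call:
{"fn": "servo_tool", "kwargs": {
  "targets": [
    {"offset":[0,0,0.002],"dr":[0,0,0]},
    {"offset":[0,0,0.003],"dr":[0,0,0]},
    {"offset":[0,0,0.004],"dr":[0,0,0]},
    {"offset":[0,0,0.004],"dr":[0,0,0]}
  ]
}}

```text
time_s: 3.07
position: [0.6158, -0.0868, 0.044]
tcp_rot: [[-0.136, 0.991, -0.0], [0.991, 0.136, 0.0], [0.0, -0.0, -1.0]]
force: [-0.6, -0.1, 0.7]
opening: 0.004
grasp_force: 0.0
```

Call:
{"fn": "servo_tool", "kwargs": {
  "targets": [
    {"offset":[0,0,0.001],"dr":[0,0,0]},
    {"offset":[0,0,0.002],"dr":[0,0,0]},
    {"offset":[0,0,0.002],"dr":[0,0,0]}
  ]
}}

```text
time_s: 3.32
position: [0.6158, -0.0868, 0.0419]
tcp_rot: [[-0.136, 0.991, -0.0], [0.991, 0.136, 0.0], [0.0, -0.0, -1.0]]
force: [0.1, -0.1, -0.0]
opening: 0.007
grasp_force: 0.0
```

```bash
python3 - <<'E'
from h import *
from rig import bot,viewer
c=viewer.capture("scene");crop(c,185,180,345,300,4,"pics/s2.png")
c=viewer.capture("wrist");pickle.dump(c,open("w2.pkl","wb"))
p=bot.read_state();print(p["position"],p["force"],proj(c,p["position"]))
E
```

```text
[ 0.61591104 -0.08675774  0.04208017] [-0.09741451  0.59657305 -0.02619878] [317.93305702 272.70404738]
```

View pics/s2.png

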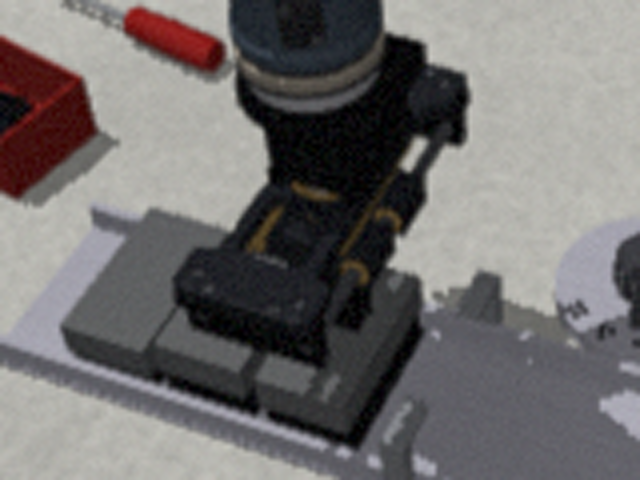

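The tip stands on or just above the front lid, which still looks proud. Carefully continuing down.

Call:
{"fn": "servo_tool", "kwargs": {
  "targets": [
    {"offset":[0,0,0.0015],"dr":[0,0,0]},
    {"offset":[0,0,0.003],"dr":[0,0,0]}
  ]
}}

```text
time_s: 3.58
position: [0.616, -0.0868, 0.0391]
tcp_rot: [[-0.136, 0.991, 0.0], [0.991, 0.136, -0.0], [-0.0, 0.0, -1.0]]
force: [0.5, -0.9, -0.4]
opening: 0.007
grasp_force: 0.0
```

```bash
python3 - <<'E'
from h import *
from rig import bot,viewer
s=bot.read_state();print(s["position"],s["force"],s["tau"])
c=viewer.capture("scene");print(proj(c,s["position"]))
crop(c,225,225,305,290,8,"pics/s3.png")
E
```

```text
[ 0.61603675 -0.08678495  0.03913813] [ 0.54124612 -0.89996316 -0.41475913] [ 2.60081615e-03 -4.72696924e+01 -1.20735124e+01  3.93294019e-02
  8.89802235e-02  9.98525388e-05]
[272.55555084 265.47396716]
```

View pics/s3.png

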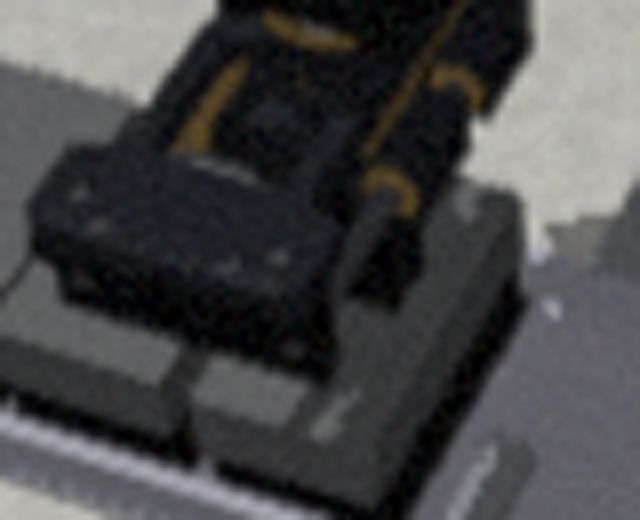

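The fingertip seems still clear of the lid: visible at crop (375,305), against a predicted (380,324). I'll keep going down under force watch.

Call:
{"fn": "servo_tool", "kwargs": {
  "targets": [
    {"offset":[0,0,0.0015],"dr":[0,0,0]},
    {"offset":[0,0,0.003],"dr":[0,0,0]}
  ]
}}

```text
time_s: 3.8
position: [0.616, -0.0868, 0.0362]
tcp_rot: [[-0.136, 0.991, 0.0], [0.991, 0.136, -0.0], [-0.0, 0.0, -1.0]]
force: [-1.8, 0.7, 6.6]
opening: 0.003
grasp_force: 3.4
```

Contact: 6.6 N. So the readings run about 19 mm low against the lid's true height. Pressing on, watching for the dead stop.

Call:
{"fn": "servo_tool", "kwargs": {
  "targets": [
    {"offset":[0,0,0.002],"dr":[0,0,0]},
    {"offset":[0,0,0.004],"dr":[0,0,0]},
    {"offset":[0,0,0.006],"dr":[0,0,0]}
  ]
}}

```text
time_s: 4.05
position: [0.616, -0.0868, 0.0311]
tcp_rot: [[-0.136, 0.991, 0.0], [0.991, 0.136, -0.0], [-0.0, 0.0, -1.0]]
force: [-2.0, -0.2, 7.1]
opening: 0.003
grasp_force: 3.4
```

Call:
{"fn": "servo_tool", "kwargs": {
  "targets": [
    {"offset":[0,0,0.0015],"dr":[0,0,0]},
    {"offset":[0,0,0.003],"dr":[0,0,0]},
    {"offset":[0,0,0.004],"dr":[0,0,0]}
  ]
}}

```text
time_s: 4.3
position: [0.616, -0.0868, 0.0271]
tcp_rot: [[-0.136, 0.991, 0.0], [0.991, 0.136, -0.0], [-0.0, 0.0, -1.0]]
force: [-1.5, 0.5, 8.4]
opening: 0.006
grasp_force: 3.4
```

Call:
{"fn": "servo_tool", "kwargs": {
  "targets": [
    {"offset":[0,0,0.001],"dr":[0,0,0]},
    {"offset":[0,0,0.002],"dr":[0,0,0]},
    {"offset":[0,0,0.002],"dr":[0,0,0]}
  ]
}}

```text
time_s: 4.55
position: [0.616, -0.0868, 0.025]
tcp_rot: [[-0.136, 0.991, 0.0], [0.991, 0.136, -0.0], [-0.0, 0.0, -1.0]]
force: [-2.1, -0.2, 6.2]
opening: 0.005
grasp_force: 2.9
```

Call:
{"fn": "servo_tool", "kwargs": {
  "targets": [
    {"offset":[0,0,0.001],"dr":[0,0,0]},
    {"offset":[0,0,0.002],"dr":[0,0,0]}
  ]
}}

```text
time_s: 4.72
position: [0.6161, -0.0868, 0.0249]
tcp_rot: [[-0.137, 0.991, 0.0], [0.991, 0.137, -0.0], [-0.0, 0.0, -1.0]]
force: [-4.7, 1.0, 22.3]
opening: 0.006
grasp_force: 11.5
```

Dead stop at reading 0.0249 with 22 N: the front lid is home, so real tip height is about reading + 0.020. On to the middle box.

Call:
{"fn": "servo_tool", "kwargs": {
  "targets": [
    {"offset":[0,0,-0.022],"dr":[0,0,0]},
    {"offset":[-0.03,0,-0.022],"dr":[0,0,0]},
    {"offset":[-0.067,0,-0.022],"dr":[0,0,0]},
    {"offset":[-0.067,0,-0.018],"dr":[0,0,0]},
    {"offset":[-0.067,0,-0.014],"dr":[0,0,0]},
    {"offset":[-0.067,0,-0.011],"dr":[0,0,0]},
    {"offset":[-0.067,0,-0.008],"dr":[0,0,0]},
    {"offset":[-0.067,0,-0.005],"dr":[0,0,0]},
    {"offset":[-0.067,0,-0.003],"dr":[0,0,0]},
    {"offset":[-0.067,0,-0.0015],"dr":[0,0,0]},
    {"offset":[-0.067,0,0],"dr":[0,0,0]},
    {"offset":[-0.067,0,0],"dr":[0,0,0]}
  ]
}}

```text
time_s: 5.72
position: [0.6256, -0.1541, 0.0249]
tcp_rot: [[-0.139, 0.99, 0.001], [0.99, 0.139, -0.004], [-0.004, 0.001, -1.0]]
force: [-3.2, -4.7, 15.7]
opening: 0.008
grasp_force: 7.6
```

The middle lid is home at the same height. Now over and down behind the rear box.

Call:
{"fn": "servo_tool", "kwargs": {
  "targets": [
    {"offset":[0,0,-0.03],"dr":[0,0,0]},
    {"offset":[-0.04,0,-0.03],"dr":[0,0,0]},
    {"offset":[-0.08,0,-0.03],"dr":[0,0,0]},
    {"offset":[-0.11,0,-0.03],"dr":[0,0,0]},
    {"offset":[-0.11,0,-0.03],"dr":[0,0,0]},
    {"offset":[-0.11,0,-0.005],"dr":[0,0,0]},
    {"offset":[-0.11,0,0.01],"dr":[0,0,0]},
    {"offset":[-0.11,0,0.02],"dr":[0,0,0]},
    {"offset":[-0.11,0,0.02],"dr":[0,0,0]}
  ]
}}

```text
time_s: 6.47
position: [0.6372, -0.259, -0.0017]
tcp_rot: [[-0.138, 0.99, -0.007], [0.99, 0.138, 0.004], [0.005, -0.006, -1.0]]
force: [-1.2, 1.0, -0.6]
opening: 0.003
grasp_force: 0.0
```

```bash
python3 - <<'E'
from h import *
from rig import bot,viewer
d={n:viewer.capture(n) for n in("scene","top")};pickle.dump(d,open("c2.pkl","wb"))
a=cv2.resize(d["scene"]["color"][195:325,175:405,::-1],(690,390),interpolation=cv2.INTER_CUBIC)
cv2.imwrite("pics/s4.png",a)
E
```

```text
(no output)
```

View pics/s4.png

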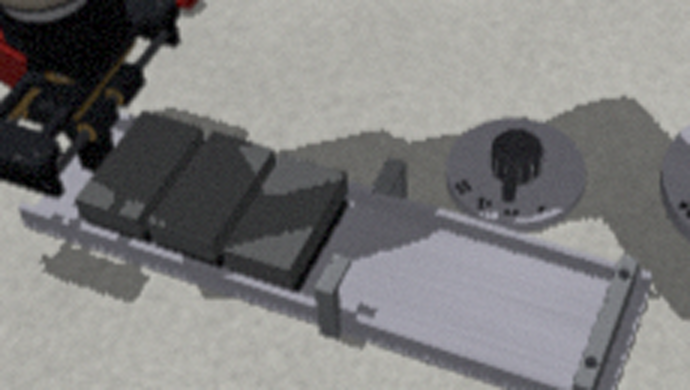

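All three lids now look level, and free air at reading -0.0017 confirms the height offset. Lowering a little more, then pushing along the lane.

Call:
{"fn": "servo_tool", "kwargs": {
  "targets": [
    {"offset":[0,0,0.005],"dr":[0,0,0]},
    {"offset":[0.005,0,0.005],"dr":[0,0,0]},
    {"offset":[0.01,0,0.005],"dr":[0,0,0]},
    {"offset":[0.02,0,0.005],"dr":[0,0,0]},
    {"offset":[0.03,0,0.005],"dr":[0,0,0]},
    {"offset":[0.04,0,0.005],"dr":[0,0,0]},
    {"offset":[0.05,0,0.005],"dr":[0,0,0]},
    {"offset":[0.06,0,0.005],"dr":[0,0,0]},
    {"offset":[0.07,0,0.005],"dr":[0,0,0]},
    {"offset":[0.08,0,0.005],"dr":[0,0,0]},
    {"offset":[0.09,0,0.005],"dr":[0,0,0]},
    {"offset":[0.1,0,0.005],"dr":[0,0,0]}
  ]
}}

```text
time_s: 7.57
position: [0.627, -0.1628, -0.0022]
tcp_rot: [[-0.137, 0.991, 0.002], [0.991, 0.137, -0.001], [-0.002, 0.002, -1.0]]
force: [0.8, -6.4, 3.4]
opening: 0.007
grasp_force: 2.6
```

Call:
{"fn": "servo_tool", "kwargs": {
  "targets": [
    {"offset":[0.01,0,0.001],"dr":[0,0,0]},
    {"offset":[0.02,0,0.002],"dr":[0,0,0]},
    {"offset":[0.03,0,0.002],"dr":[0,0,0]},
    {"offset":[0.04,0,0.002],"dr":[0,0,0]},
    {"offset":[0.05,0,0.002],"dr":[0,0,0]},
    {"offset":[0.06,0,0.002],"dr":[0,0,0]},
    {"offset":[0.07,0,0.002],"dr":[0,0,0]},
    {"offset":[0.08,0,0.002],"dr":[0,0,0]},
    {"offset":[0.09,0,0.002],"dr":[0,0,0]},
    {"offset":[0.1,0,0.002],"dr":[0,0,0]},
    {"offset":[0.11,0,0.002],"dr":[0,0,0]},
    {"offset":[0.118,0,0.002],"dr":[0,0,0]}
  ]
}}

```text
time_s: 8.57
position: [0.6101, -0.0452, -0.0045]
tcp_rot: [[-0.137, 0.991, 0.0], [0.991, 0.137, -0.0], [-0.0, 0.0, -1.0]]
force: [1.2, -5.5, 3.6]
opening: 0.004
grasp_force: 2.6
```

Call:
{"fn": "servo_tool", "kwargs": {
  "targets": [
    {"offset":[0.005,0,0],"dr":[0,0,0]},
    {"offset":[0.01,0,0],"dr":[0,0,0]},
    {"offset":[0.014,0,0],"dr":[0,0,0]},
    {"offset":[0.017,0,0],"dr":[0,0,0]},
    {"offset":[0.02,0,0],"dr":[0,0,0]},
    {"offset":[0.02,0,0],"dr":[0,0,0]}
  ]
}}

```text
time_s: 9.07
position: [0.6074, -0.0257, -0.0048]
tcp_rot: [[-0.136, 0.991, -0.0], [0.991, 0.136, 0.0], [0.0, -0.0, -1.0]]
force: [0.9, -3.5, 1.1]
opening: -0.0
grasp_force: 1.5
```

Call:
{"fn": "servo_tool", "kwargs": {
  "targets": [
    {"offset":[0.0015,0,0],"dr":[0,0,0]},
    {"offset":[0.003,0,0],"dr":[0,0,0]},
    {"offset":[0.0045,0,0],"dr":[0,0,0]},
    {"offset":[0.006,0,0],"dr":[0,0,0]}
  ]
}}

```text
time_s: 9.4
position: [0.6074, -0.0227, -0.0048]
tcp_rot: [[-0.138, 0.99, 0.001], [0.99, 0.138, -0.004], [-0.004, 0.001, -1.0]]
force: [0.0, -15.3, 1.8]
opening: 0.005
grasp_force: 7.6
```

Force rose at the expected place. Confirming with a little more push, then a mask-based check.

Call:
{"fn": "servo_tool", "kwargs": {
  "targets": [
    {"offset":[0.001,0,0],"dr":[0,0,0]},
    {"offset":[0.001,0,0],"dr":[0,0,0]}
  ]
}}

```text
time_s: 9.57
position: [0.6074, -0.0228, -0.0048]
tcp_rot: [[-0.138, 0.99, 0.001], [0.99, 0.138, -0.005], [-0.005, 0.001, -1.0]]
force: [1.3, -13.0, 1.6]
opening: 0.006
grasp_force: 6.9
```

The boxes are rigid against the stop. Backing off and rising for a look.

Call:
{"fn": "servo_tool", "kwargs": {
  "targets": [
    {"offset":[-0.01,0,0],"dr":[0,0,0]},
    {"offset":[-0.016,0,0],"dr":[0,0,0]},
    {"offset":[-0.016,0,-0.04],"dr":[0,0,0]},
    {"offset":[-0.016,0,-0.08],"dr":[0,0,0]},
    {"offset":[-0.016,0,-0.12],"dr":[0,0,0]},
    {"offset":[-0.016,0,-0.16],"dr":[0,0,0]},
    {"offset":[-0.016,0,-0.2],"dr":[0,0,0]},
    {"offset":[-0.016,0,-0.2],"dr":[0,0,0]},
    {"offset":[-0.016,0,-0.2],"dr":[0,0,0]}
  ]
}}

```text
time_s: 10.32
position: [0.6097, -0.0345, 0.1975]
tcp_rot: [[-0.137, 0.991, 0.004], [0.991, 0.137, 0.0], [-0.0, 0.004, -1.0]]
force: [-0.1, 0.6, -1.3]
opening: 0.007
grasp_force: 0.0
```

```bash
python3 - <<'E'
from h import *
from rig import bot,viewer
s=bot.read_state();print(s["position"])
c=viewer.capture("wrist");pickle.dump(c,open("w3.pkl","wb"))
q=[proj(c,[.4725+.06*a,.026+.06*b,.012]) for a in(-1,1) for b in(-1,1)];q=np.array(q);print(q.round())
(x0,y0),(x1,y1)=q.min(0).astype(int).clip(0),q.max(0).astype(int)
g=cv2.cvtColor(c["color"],cv2.COLOR_RGB2GRAY)
n,l,st,ce=cv2.connectedComponentsWithStats((g[y0:y1,x0:x1]<70).astype(np.uint8))
for i in range(1,n):
    if st[i][4]>4:
        p=ce[i]+[x0,y0];print(st[i],p.round(1),ray(c,*p,.012)[:2].round(4))
# lid edges along the lane centre line (box tops z=.045)
T=viewer.capture("top");pickle.dump(T,open("t3.pkl","wb"));G=cv2.cvtColor(T["color"],cv2.COLOR_RGB2GRAY)
o=np.array([.6108,-.06]);y=np.array([-.1357,.9907]);x=np.array([y[1],-y[0]])
for lx in(-.03,.03):
  for nm,cam,im in(("top",T,G),("wrist",c,g)):
    print(nm,lx,[(int(1000*t),int(im[int(round(v)),int(round(u))])) for t in np.arange(.03,.225,.005) for u,v in[proj(cam,[*(o+lx*x+t*y),.045])] if 0<=u<639 and 0<=v<479])
E
```

```text
[ 0.60969565 -0.03454528  0.19745228]
[[140. 184.]
 [139.  65.]
 [249. 199.]
 [258.  83.]]
[87 36  3  2  5] [226.2 101.4] [0.5015 0.0643]
[  32   48   63   42 1611] [195.1 133.1] [0.4709 0.0285]
[98 52  4  4 13] [237.5 118.8] [0.5142 0.0488]
[100  59   4   4  13] [239.5 125.2] [0.5168 0.0429]
[99 75  4  3 10] [238.5 141. ] [0.5168 0.0267]
[104  79   3   4  11] [243.1 145.6] [0.522  0.0226]
[99 82  3  2  6] [238.  147.5] [0.5168 0.0199]
top -0.03 [(30, 75), (34, 75), (39, 75), (44, 75), (49, 72), (54, 77), (59, 76), (64, 74), (69, 75), (74, 73), (79, 74), (84, 73), (89, 70), (94, 73), (99, 71), (104, 70), (109, 70), (114, 74), (119, 71), (124, 67), (129, 71), (134, 74), (139, 70), (144, 70), (149, 69), (154, 73), (159, 70), (164, 71), (169, 69), (174, 71), (179, 70), (184, 71), (189, 70), (194, 73), (199, 69), (204, 68), (209, 66), (214, 65), (219, 66)]
wrist -0.03 [(30, 156), (34, 157), (39, 161), (44, 160), (49, 92), (54, 99), (59, 98), (64, 96), (69, 96), (74, 96), (79, 95), (84, 75), (89, 58), (94, 87), (99, 64), (104, 58), (109, 60), (114, 58), (119, 59), (124, 58), (129, 60), (1
[... 329 characters left out ...]
4, 74), (99, 74), (104, 71), (109, 69), (114, 71), (119, 73), (124, 71), (129, 68), (134, 73), (139, 69), (144, 67), (149, 68), (154, 69), (159, 69), (164, 72), (169, 67), (174, 66), (179, 68), (184, 68), (189, 64), (194, 64), (199, 73), (204, 65), (209, 62), (214, 53), (219, 45)]
wrist 0.03 [(30, 161), (34, 160), (39, 160), (44, 160), (49, 98), (54, 97), (59, 96), (64, 96), (69, 95), (74, 93), (79, 59), (84, 60), (89, 59), (94, 60), (99, 60), (104, 60), (109, 59), (114, 59), (119, 60), (124, 60), (129, 60), (134, 59), (139, 60), (144, 61), (149, 59), (154, 59), (159, 60), (164, 62), (169, 60), (174, 60), (179, 60), (184, 59), (189, 60), (194, 61), (199, 61), (204, 61), (209, 65), (214, 77)]
```

The boxes span lane y 0.048 to 0.207 without gaps, so they stand at the stop. The dial centre from the pips and earlier views is about (0.472,0.0275), and the lug should point to about -6.3°. I'll straddle the lug with the fingers centred on that direction.

Call:
{"fn": "servo_tool", "kwargs": {
  "targets": [
    {"offset":[0.072,-0.096,0],"dr":[0,0,-75.9]},
    {"offset":[0.072,-0.096,0.0],"dr":[0,0,-75.9]},
    {"offset":[0.072,-0.096,0.0],"dr":[0,0,-75.9]},
    {"offset":[0.072,-0.096,0.04],"dr":[0,0,-75.9]},
    {"offset":[0.072,-0.096,0.07],"dr":[0,0,-75.9]},
    {"offset":[0.072,-0.096,0.1],"dr":[0,0,-75.9]},
    {"offset":[0.072,-0.096,0.12],"dr":[0,0,-75.9]},
    {"offset":[0.072,-0.096,0.12],"dr":[0,0,-75.9]},
    {"offset":[0.072,-0.096,0.12],"dr":[0,0,-75.9]},
    {"offset":[0.072,-0.096,0.12],"dr":[0,0,-75.9]},
    {"offset":[0.072,-0.096,0.12],"dr":[0,0,-75.9]},
    {"offset":[0.072,-0.096,0.12],"dr":[0,0,-75.9]},
    {"offset":[0.072,-0.096,0.12],"dr":[0,0,-75.9]}
  ],
  "gripper": -0.38
}}

```text
time_s: 11.5
position: [0.502, 0.0235, 0.0735]
tcp_rot: [[-0.994, 0.111, -0.005], [0.111, 0.994, 0.001], [0.005, 0.001, -1.0]]
force: [0.5, 0.7, 0.6]
opening: 0.685
grasp_force: 0.0
```

Call:
{"fn": "servo_tool", "kwargs": {
  "targets": [
    {"offset":[-0.002,0,0.02],"dr":[0,0,0]},
    {"offset":[-0.002,0,0.035],"dr":[0,0,0]},
    {"offset":[-0.002,0,0.045],"dr":[0,0,0]},
    {"offset":[-0.002,0,0.055],"dr":[0,0,0]},
    {"offset":[-0.002,0,0.055],"dr":[0,0,0]}
  ]
}}

```text
time_s: 11.92
position: [0.5042, 0.0231, 0.0182]
tcp_rot: [[-0.994, 0.11, -0.004], [0.11, 0.994, 0.001], [0.004, 0.0, -1.0]]
force: [0.4, 1.1, -0.4]
opening: 0.69
grasp_force: 0.0
```

```bash
python3 - <<'E'
from h import *
from rig import bot,viewer
s=bot.read_state();print(s["position"],s["force"])
c=viewer.capture("scene");print(proj(c,s["position"]),proj(c,s["position"]+np.array([0,0,.02])),proj(c,[.5055,.0375,.036]))
cv2.imwrite("pics/s5.png",cv2.resize(c["color"][205:290,295:405,::-1],None,fx=7,fy=7,interpolation=cv2.INTER_CUBIC))
E
```

```text
[0.50420964 0.02305526 0.01815465] [ 0.39598731  1.08384887 -0.35054623]
[339.0607619  256.76808341] [339.25772395 251.10988537] [344.5253844  254.40278806]
```

Free down to 0.018. Lowering 14 mm more (real tip about 0.024, below the lug's top), then closing.

Call:
{"fn": "servo_tool", "kwargs": {
  "targets": [
    {"offset":[0,0,0.006],"dr":[0,0,0]},
    {"offset":[0,0,0.012],"dr":[0,0,0]},
    {"offset":[0,0,0.016],"dr":[0,0,0]},
    {"offset":[0,0,0.016],"dr":[0,0,0]}
  ]
}}

```text
time_s: 12.3
position: [0.5056, 0.0228, 0.0036]
tcp_rot: [[-0.994, 0.109, -0.001], [0.109, 0.994, 0.0], [0.001, 0.0, -1.0]]
force: [-0.1, 0.2, -0.3]
opening: 0.686
grasp_force: 0.0
```

Call:
{"fn": "servo_tool", "kwargs": {
  "targets": [
    {"offset":[0,0,0],"dr":[0,0,0]},
    {"offset":[0,0,0],"dr":[0,0,0]},
    {"offset":[0,0,0],"dr":[0,0,0]},
    {"offset":[0,0,0],"dr":[0,0,0]},
    {"offset":[0,0,0],"dr":[0,0,0]},
    {"offset":[0,0,0],"dr":[0,0,0]},
    {"offset":[0,0,0],"dr":[0,0,0]},
    {"offset":[0,0,0],"dr":[0,0,0]}
  ],
  "gripper": 1
}}

```text
time_s: 12.97
position: [0.5078, 0.0229, 0.0046]
tcp_rot: [[-0.994, 0.109, 0.004], [0.109, 0.994, -0.0], [-0.004, 0.0, -1.0]]
force: [2.1, 1.7, 0.5]
opening: 0.171
grasp_force: 1.6
```

Call:
{"fn": "servo_tool", "kwargs": {
  "targets": [
    {"offset":[0,0,0],"dr":[0,0,0]},
    {"offset":[0,0,0],"dr":[0,0,0]},
    {"offset":[0,0,0],"dr":[0,0,0]},
    {"offset":[0,0,0],"dr":[0,0,0]},
    {"offset":[0,0,0],"dr":[0,0,0]}
  ]
}}

```text
time_s: 13.38
position: [0.5072, 0.0229, 0.0045]
tcp_rot: [[-0.994, 0.11, 0.003], [0.11, 0.994, 0.0], [-0.003, 0.0, -1.0]]
force: [4.2, 2.9, 0.7]
opening: 0.097
grasp_force: 30.0
```

The lug is gripped (8.4 mm) and its flat sides align with the pads at about -6.3°. Releasing gently and withdrawing.

Call:
{"fn": "servo_tool", "kwargs": {
  "targets": [
    {"offset":[0,0,0],"dr":[0,0,0]},
    {"offset":[0,0,0],"dr":[0,0,0]},
    {"offset":[0,0,0],"dr":[0,0,0]},
    {"offset":[0,0,0],"dr":[0,0,0]},
    {"offset":[0,0,0],"dr":[0,0,0]},
    {"offset":[0,0,-0.03],"dr":[0,0,0]},
    {"offset":[0,0,-0.07],"dr":[0,0,0]},
    {"offset":[0,0,-0.11],"dr":[0,0,0]},
    {"offset":[0,0,-0.15],"dr":[0,0,0]},
    {"offset":[0.04,0.04,-0.18],"dr":[0,0,0]},
    {"offset":[0.04,0.08,-0.18],"dr":[0,0,0]},
    {"offset":[0.04,0.12,-0.18],"dr":[0,0,0]},
    {"offset":[0.04,0.16,-0.18],"dr":[0,0,0]},
    {"offset":[0.04,0.2,-0.18],"dr":[0,0,0]},
    {"offset":[0.04,0.24,-0.18],"dr":[0,0,0]},
    {"offset":[0.04,0.28,-0.18],"dr":[0,0,0]},
    {"offset":[0.04,0.28,-0.18],"dr":[0,0,0]}
  ],
  "gripper": -0.2
}}

```text
time_s: 14.8
position: [0.497, 0.3115, 0.1842]
tcp_rot: [[-0.995, 0.104, 0.002], [0.104, 0.995, 0.004], [-0.002, 0.004, -1.0]]
force: [0.7, -1.0, 0.0]
opening: 0.598
grasp_force: 0.0
```

```bash
python3 - <<'E'
from h import *
from rig import bot,viewer
s=bot.read_state();print(s["time_s"],s["position"],s["force"])
d={n:viewer.capture(n) for n in("scene","top")};pickle.dump(d,open("c4.pkl","wb"))
r=lambda im,x0,y0,x1,y1,W,H:cv2.resize(im[y0:y1,x0:x1,::-1],(W,H),interpolation=cv2.INTER_CUBIC)
S,T=d["scene"]["color"],d["top"]["color"]
a=r(S,175,215,405,335,460,240);b=r(T,235,180,435,315,460,310);e=r(T,275,255,331,309,336,324);f=r(S,318,225,376,275,336,290)
out=np.zeros((600,800,3),np.uint8);out[:240,:460]=a;out[240:550,:460]=b;out[:324,464:]=e;out[300:590,464:]=f;out[:300,464:]=e[:300]
cv2.imwrite("pics/fin.png",out)
E
```

```text
14.8 [0.49695403 0.31151586 0.18424302] [ 0.65535307 -0.95361068  0.02973944]
```

View pics/fin.png

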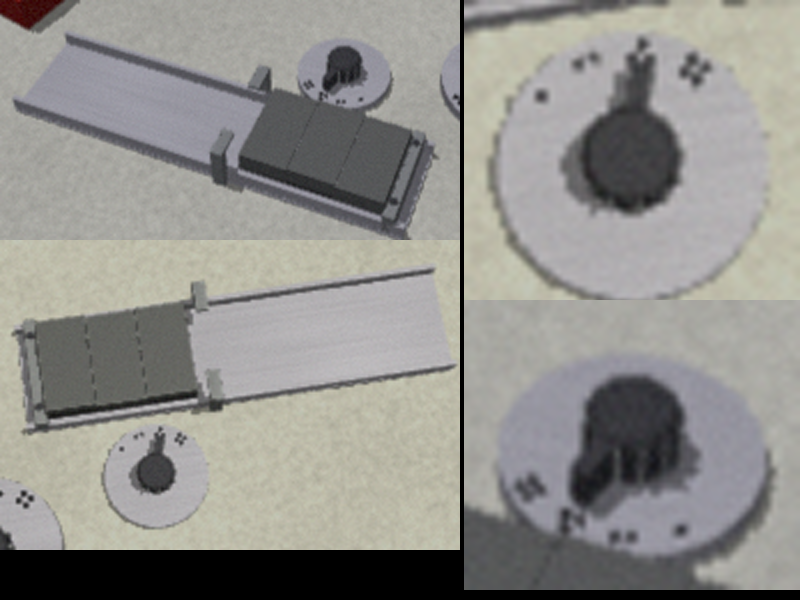

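The final picture shows the three boxes flush, shut and against the stop, and the lug pointing at the three pips (lug tip (642,58), three pips (643,48)). Nothing else has moved and the arm is clear.

```bash
python3 -c "
from rig import ticket;print(ticket.hand_in())"
```

```text
the job is handed in; nothing more can be done
None
```

I pressed both proud lids home, slid all three boxes through the gate to the end stop, turned the dial to 3, and handed the job in at about 15 s of the 54 s allowed; no verdict came back.

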